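# Set the heater dial, then press the second knob onto its D-shaft

### The job

Finish the grey heater control box: first turn its black dial so that the white pointer stands at the red mark on the scale, and leave it there. Then pick up the loose blue knob, turn it so that the flat in its bore matches the flat of the brass D-shaft, push it fully home on the shaft and press on until the sprung shaft is pushed well in, about 6 mm of its 8 mm travel. Finish with the gripper still on the knob, holding it pressed in so that its grub screw can be tightened, and leave the tools and parts lying around undisturbed.

Things in the scene. Friction and masses are not known exactly. Their poses are not given: they have to be found in the camera images.
- control_box: Grey metal heater control box, 100 x 240 x 50 mm (x, y, z), fixed to the panel and not movable. Origin at the centre of its underside; its flat top face is 50 mm above the panel. On top, the black dial sits 60 mm along the box's +y from its centre, the bare D-shaft 60 mm along its -y.
- dial (a joint): Angle of the black dial about the vertical, rad, growing counter-clockwise seen from above; at 0 its pointer points along the box's +x. Turns freely beyond any angle needed here (-3 to 3), held by light friction (0.04 N m), stays where it is left.
- dial_grip (a point): On the dial's axis, 32 mm above the box's top face, in the grip bar at a good height to grip. Dial: black disc, 48 mm diameter, top 17 mm above the box's top face, with a grip bar on it 44 mm long, 12 mm thick, top 43 mm above the face. This point's x axis lies along the bar to the pointer end (white line on that half).
- dial_pointer (a point): Where the dial's white pointer points: on the scale, 30 mm from the dial's axis, 3 mm above the box's top face. Turns with the dial.
- set_mark (a point): Red mark (12 x 5 mm, radial) on the white scale ring (76 mm diameter) under the dial, this point 30 mm from the dial's axis, 2 mm above the box's top face. The ring is fixed. Black ticks are only graduation. When the dial is right, dial_pointer lies over this point.
- shaft_tip (a point): Centre of the top end of the upright brass D-shaft: 14 mm diameter, one flat 2.5 mm from its axis, end chamfered 1 mm (0.7 mm at the flat). The point's x axis points square out of the flat; a white line on the box beside the shaft points the same way. Unpressed, the tip is 24 mm above the box's top face. The shaft does not turn; it slides down 8 mm against a spring.
- shaft (a joint): How far the D-shaft is pushed down, m: 0 released, 0.008 at its hard stop. The spring needs about 3 N to start and 8.6 N at the stop, and pushes back up when let go.
- knob: Loose blue knob, bore down, about 40 g. Origin: centre of underside, z up. Skirt 44 mm diameter, 18 mm high; grip bar on top along x, 40 mm long, 14 mm thick, top 42 mm above the underside. Blind bore from below 14 mm deep, 15.4 mm diameter, round edge chamfered 1.5 mm, one flat 3.1 mm from the axis on the +x side (white line on that half). Fully home, underside is 14 mm below the shaft's tip.
- spanner: Bystander: steel combination spanner, about 180 mm long, 8 mm high, lying near the robot. Origin under its middle, x along it.
- hex_driver: Bystander: hex driver with green handle, 185 mm long in all, 26 mm high. Origin under the middle of its 100 mm handle, blade along +x.
- clamp: Bystander: spring clamp with yellow jaws gripping a beech offcut, about 195 mm long, 70 mm wide, 45 mm high. Origin under the jaws, offcut to +x, handles to -x.
- hinge_plates: Bystander: two aluminium hinge plates, 70 x 40 mm each, lying one on the other, 8 mm high in all. Origin under the middle.
There are look-alikes about, which are no part of the job. Several things have the shape of the knob; the one meant has the colours described above.

How it is judged:
By the outcome, as a careful person would: the job done as asked, in the order asked, and still so for the second after the job is handed in, while the arm keeps its last pose, push and grip.
It also fails if it takes over 53 s, if anything falls off the work surface, if the arm or the gripper's body presses on something with over 40 N, if the wrist force passes 120 N, or if a joint passes its speed limit or range.

### The arm

A 6-joint arm with a two-finger parallel gripper is mounted at the origin on the work surface. World frame = base frame: x ahead of the robot, y to its left, z up, the work surface at z = 0. Lengths are in mm, angles in rad, forces in N, time in s.
With the tool pointing down it reaches from about 350 to 975 mm from the base axis. Payload 7.1 kg.
Tool frame: the origin (TCP) lies on the front face of the gripper's body, between the roots of the fingers; the fingertips stand 80 mm ahead of it and the grasp point (between the pads) lies 61 mm ahead of it (env.tips_ahead is the distance from the TCP to the fingertips, in mm); z points along the fingers, y is the direction in which the jaws open and shut (so a half turn about z gives the same grasp; the last joint's range is limited). The gripper opens to 88 mm and grips with 3 to 60 N. Pads are 20 mm wide; open, the fingers measure 115 mm over their backs; the gripper's body (75 mm by 178 mm) begins 61 mm behind the grasp point.
Start: joints at [1.322, 0.423, 1.63, -0, 1.089, -0.019], TCP at [142.333, 608.561, 302.675] pointing down, gripper open.
Joint ranges: [-3, 3], [-0.9, 2.11], [0.09, 2.58], [-1.31, 4.45], [0.11, 2.69], [-2.54, 2.54]. Speed limits (rad/s): [2.39, 2.39, 3.01, 3.14, 3.14, 3.14].

### API

Orientations are given as a unit quaternion [x, y, z, w].
In Python, from station import env, set_gripper, viewer, workorder gives the robot as it stands. Calls block until the motion is done:
- env.reach(position, orientation): joint-space move of the TCP to a pose.
- env.move_l(position, rot=None, rate=150, f_stop=None): straight line of the TCP; rot=None keeps the orientation; rate is the mean speed in mm/s. With f_stop (N) it stops when the force on the tool has changed by that much, and returns True; else False.
- env.move_joints(angles): joint-space move.
- set_gripper(opening): finger opening in mm; the grip force is fixed at half the most; returns when the fingers have stopped.
- env.hold(seconds).
- env.ik(position, orientation): joint angles nearest the present ones, or None.
- env.read_state(): the state.
- viewer.camera(name): name is "side" or "top"; returns the picture (384x512x3 uint8, blue, green, red); there is no depth.
- viewer.camera_params(name): a dict with "fx", "fy", "cx", "cy" (pixels), "pose" (4x4, takes a point from camera to world coordinates). Camera axes: x right, y up, looking along -z (the intrinsics and any distortion apply to the point x, -y, -z); pixel columns grow to the right and rows downward; lengths in mm; the calibration is good to about 2 mm. A picture is of the moment at which its call begins. camera_params takes no time and is no camera call.
A pose or a line that the arm cannot do raises env.IKError and nothing moves.
- workorder.sign_off(): hands the job in, once; it reports no verdict.
The state is a dict: "time_s": time; "qpos": joint angles; "dq": joint speeds; "tau": joint torques, N m; "tool_pos": TCP position; "orientation": TCP orientation; "force": force on the tool from outside, world axes, zero at the start; "wrist_torque": the same for the moment, N m; "width": finger opening in mm.
Only numpy, scipy, OpenCV 4.12 (cv2) and the standard library are available. Lean on these libraries where they do the work, as an engineer would, in place of code of your own. Each camera call takes 0.05 s, during which the arm holds its last target.

## Working session

There is one attempt and no reset: what is moved stays moved. The work goes in short steps, each a Python script; the robot and the scene stay as the last script left them, time stands still between calls to the robot, and variables do not carry over. Pictures are saved under pics/ and viewed, and the job is handed in when it is done.

```bash
ls; mkdir -p pics
python3 - <<'E'
from station import env, set_gripper, viewer, workorder
import cv2
for n in("top","side"):
    im=viewer.camera(n); cv2.imwrite(f"pics/{n}0.png",im)
    print(n,viewer.camera_params(n))
s=env.read_state();print(s)
E
```

```text
pics
top {'fx': 378.2866411224261, 'fy': 378.2866411224261, 'cx': 252.29501659883258, 'cy': 186.57718206901066, 'pose': array([[-2.87715915e-02,  9.89998443e-01, -1.38113283e-01,
         4.29648653e+02],
       [-9.99543538e-01, -2.97681448e-02, -5.15488929e-03,
        -1.01287438e+02],
       [-9.21470857e-03,  1.37901925e-01,  9.90403023e-01,
         9.79860808e+02],
       [ 0.00000000e+00,  0.00000000e+00,  0.00000000e+00,
         1.00000000e+00]])}
side {'fx': 399.9617453492794, 'fy': 399.9617453492794, 'cx': 266.66024166903065, 'cy': 191.90776887501468, 'pose': array([[-9.44539331e-01,  2.38810514e-01, -2.25421807e-01,
         3.55802162e+02],
       [-3.28392840e-01, -6.90818422e-01,  6.44149090e-01,
         4.73392742e+02],
       [-1.89596177e-03,  6.82451058e-01,  7.30928833e-01,
         7.09920463e+02],
       [ 0.00000000e+00,  0.00000000e+00,  0.00000000e+00,
         1.00000000e+00]])}
{'time_s': 0.1, 'qpos': array([ 1.32203785e+00,  4.23770945e-01,  1.63057845e+00, -2.10789336e-05,
        1.08861178e+00, -1.89653811e-02]), 'dq': array([ 4.79633483e-04, -3.09689064e-03, -8.94779986e-04, -1.14594566e-03,
        3.29941577e-05,  9.04741961e-04]), 'tau': array([-1.85321028e-04, -5.45609200e+01, -2.74324250e+01,  6.46071509e-02,
        1.87843147e-02, -7.62971604e-05]), 'tool_pos': array([142.22447607, 608.21219708, 301.98908837]), 'orientation': array([ 1.14639028e-01,  9.93406978e-01, -6.79384011e-04, -8.20720675e-05]), 'force': array([-1.28654091, -0.13237864, -0.86746662]), 'wrist_torque': array([-0.02690817, -0.01852292, -0.04865906]), 'width': 87.76970716275741}
```

View pics/top0.png

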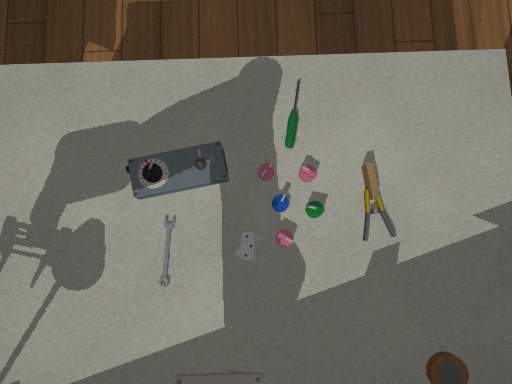

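View pics/side0.png

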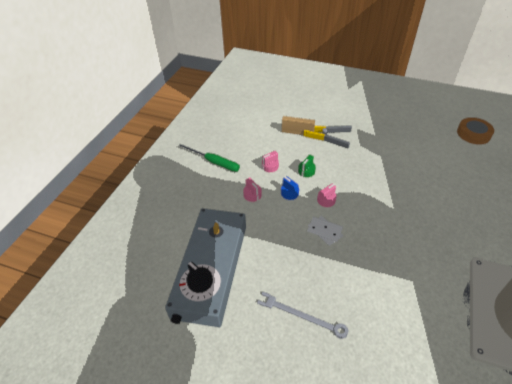

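Run:
```python
import cv2,numpy as np
t=cv2.imread("pics/top0.png"); s=cv2.imread("pics/side0.png")
def c(im,x0,y0,x1,y1,k,n): cv2.imwrite(n,cv2.resize(im[y0:y1,x0:x1],None,fx=k,fy=k,interpolation=cv2.INTER_CUBIC))
c(t,122,136,234,204,7,"pics/t_box.png")
c(t,250,155,330,215,9,"pics/t_kn.png")
c(s,160,200,260,330,4.6,"pics/s_box.png")
c(s,235,145,345,215,7,"pics/s_kn.png")
```

```text
(no output)
```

View pics/t_box.png

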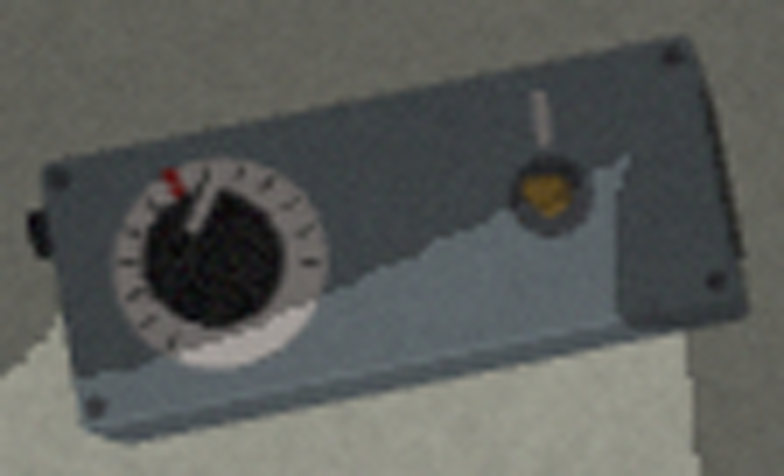

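View pics/t_kn.png

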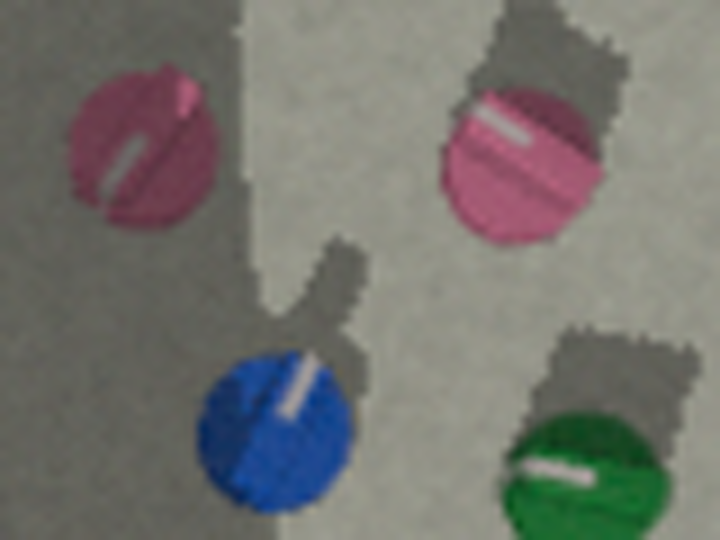

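View pics/s_box.png

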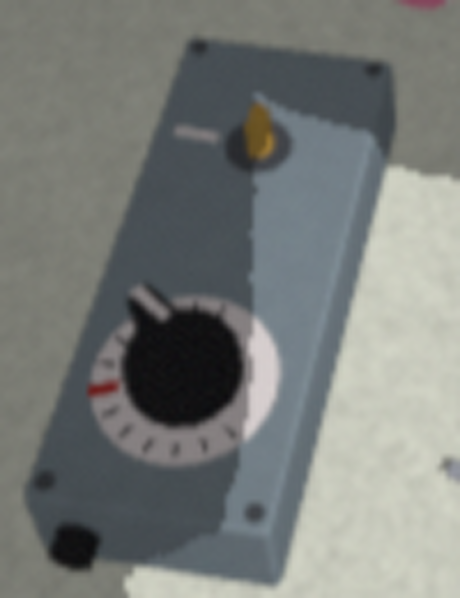

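View pics/s_kn.png

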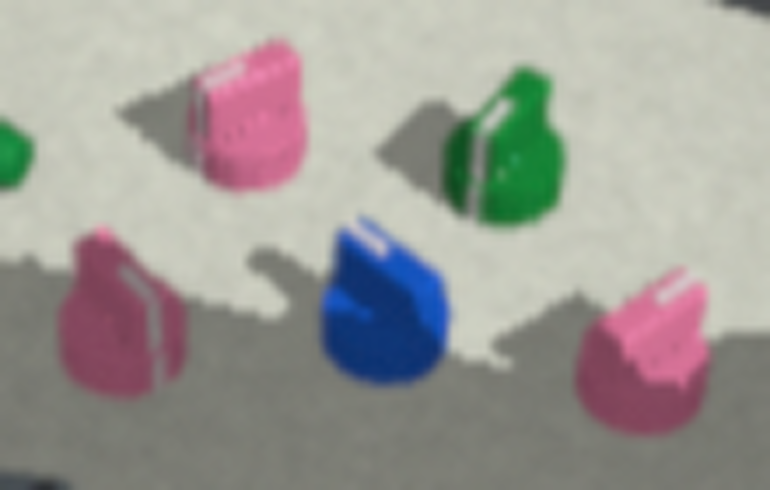

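```bash
cat > h.py <<'E'
import numpy as np
from station import env, set_gripper, viewer, workorder
import cv2
P={n:viewer.camera_params(n) for n in("top","side")}
def bp(n,uv,z):
    p=P[n];T=p["pose"];d=np.array([(uv[0]-p["cx"])/p["fx"],-(uv[1]-p["cy"])/p["fy"],-1])
    d=T[:3,:3]@d;o=T[:3,3];return (o+d*(z-o[2])/d[2])[:2]
def pj(n,X):
    p=P[n];T=p["pose"];c=T[:3,:3].T@(np.array(X,float)-T[:3,3])
    return np.array([p["cx"]+p["fx"]*c[0]/-c[2],p["cy"]-p["fy"]*c[1]/-c[2]])
def un(c,off,k): return np.array([off[0]+(c[0]+.5)/k-.5,off[1]+(c[1]+.5)/k-.5])
E
python3 - <<'E'
from h import *
TB=lambda c:un(c,(122,136),7); SB=lambda c:un(c,(160,200),4.6)
TK=lambda c:un(c,(250,155),9); SK=lambda c:un(c,(235,145),7)
f=lambda n,uv,z:print(n,np.round(bp(n,uv,z),1))
for nm,t,s,z in [("ring",(219,263),(185.5,380),52),("red",(174,184),(103,388),52),("collar",(551,196),(258,147),51),
  ("lineA",(540,92),(175,130),50),("lineB",(546,145),(217,137),50),
  ("scrTL",(58,178),(45,481),50),("scrTR",(674,54),(199,47),50),("scrBL",(94,405),(255,512),50),("scrBR",(715,281),(375,68),50),
  ("ptr_out",(213,180),(136,290),93),("ptr_in",(195,230),(165,318),93)]:
    print(nm,end=" ");a=bp("top",TB(t),z);b=bp("side",SB(s),z);print(a.round(1),b.round(1),(a-b).round(1))
for nm,t,s,z in [("k_out",(311,357),(350,224),42),("k_in",(288,414),(382,253),42)]:
    print(nm,end=" ");a=bp("top",TK(t),z);b=bp("side",SK(s),z);print(a.round(1),b.round(1),(a-b).round(1))
print("knob skirt",bp("top",TK((275,433)),9).round(1), bp("side",SK((385,330)),9).round(1))
E
```

```text
ring [600.3 150.6] [600.5 151.1] [-0.2 -0.5]
red [629.5 166.9] [630.4 165.3] [-0.8  1.6]
collar [621.2  32. ] [621.6  32.8] [-0.4 -0.8]
lineA [659.7  35.8] [661.5  35.6] [-1.9  0.2]
lineB [640.1  33.8] [641.9  33. ] [-1.7  0.8]
scrTL [633.4 209.3] [633.6 208.3] [-0.1  1. ]
scrTR [672.2 -12.7] [672.6 -12.8] [-0.3  0.1]
scrBL [550.9 195.1] [551.1 193.4] [-0.1  1.8]
scrBR [588.8 -26. ] [589.4 -28. ] [-0.6  2. ]
ptr_out [621.7 141.7] [621.2 141.2] [0.5 0.5]
ptr_in [604.5 147.7] [604.7 149.1] [-0.2 -1.3]
k_out [ 538.8 -175.2] [ 538. -176.] [0.8 0.9]
k_in [ 523.1 -168.2] [ 523.7 -166.4] [-0.6 -1.8]
knob skirt [ 521.1 -166.6] [ 520.2 -162.9]
```

Run:
```python
from h import *
t=cv2.imread("pics/top0.png").astype(float); s=cv2.imread("pics/side0.png").astype(float)
def blob(im,x0,y0,x1,y1,fn,thr):
    w=fn(im[y0:y1,x0:x1]);w=np.clip(w-thr,0,None)
    ys,xs=np.mgrid[y0:y1,x0:x1];W=w.sum();c=np.array([(w*xs).sum(),(w*ys).sum()])/W
    d=np.stack([xs-c[0],ys-c[1]]);C=np.einsum('iyx,jyx,yx->ij',d,d,w)/W;e,v=np.linalg.eigh(C)
    return c,v[:,1],np.sqrt(e),W
red=lambda p:p[...,2]-np.maximum(p[...,1],p[...,0])
g=lambda p:p.min(-1)
D=np.array([600.9,150.5]);S=np.array([621.6,32.3])
for n,im,box in (("top",t,(141,155,152,168)),("side",s,(176,280,190,288))):
    c,v,e,W=blob(im,*box,red,15);X=bp(n,c,52);r=X-D
    print("red",n,c,X.round(1),np.degrees(np.arctan2(r[1],r[0])),np.hypot(*r))
for n,im,box in (("top",t,(195,146,203,159)),("side",s,(194,224,209,233))):
    bg=np.median(g(im[box[1]:box[3],box[0]:box[2]]));c,v,e,W=blob(im,*box,g,bg+20)
    X=bp(n,c,50.5);a=bp(n,c+4*v,50.5)-bp(n,c-4*v,50.5);r=X-S
    print("line",n,c,e,W,X.round(1),"axis",np.degrees(np.arctan2(a[1],a[0])),"rad",np.degrees(np.arctan2(r[1],r[0])),np.hypot(*r))
# dial pointer,knob
for n,im,box,z in (("top",t,(146,160,155,170),93),("side",s,(186,260,198,271),93),("top",t,(280,194,287,203),42),("side",s,(282,174,292,183),42)):
    c,v,e,W=blob(im,*box,lambda p:g(p) - (0),(110))
    X=bp(n,c,z);a=bp(n,c+2*v,z)-bp(n,c-2*v,z);print("ptr",n,c,e,W,X.round(1),np.degrees(np.arctan2(a[1],a[0])))
def q(phi): 
    h=np.radians(phi)/2;return np.array([np.cos(h),np.sin(h),0,0])
for nm,p,ph in (("dial0",(601,150.5,152),-23.5),("dial1",(601,150.5,152),28),("knob",(521,-166.5,103),-26),("shaft",(621.6,32.3,150),5.6)):
  for a in (0,180):
    j=env.ik(np.array(p),q(ph+a));print(nm,a,None if j is None else np.round(j,3))
```

```text
red top [146.35534591 161.52515723] [630.4 167.1] 29.40279838465486 33.84512933748107
red side [181.95923913 284.00815217] [630.4 165.4] 26.841949052503292 33.0339329869703
line top [198.85034014 152.26530612] [0.42299226 2.23919772] 147.0 [650.4  35.4] axis -174.43302969793723 rad 6.2120900623171265 28.973880200574705
line side [201.492891   228.27251185] [0.75950358 3.4797011 ] 422.0 [653.3  34.3] axis -2.634730213770023 rad 3.590493847881515 31.75709037509516
ptr top [nan nan] [nan nan] 0.0 [nan nan] nan
ptr side [191.82352941 265.06862745] [0.32657047 2.20619674] 102.0 [614.3 144.3] -22.672110680416058
ptr top [282.92370572 197.37057221] [0.42934802 2.03900204] 367.0 [ 531.  -171.9] 151.7707750167634
ptr side [286.64342949 176.2096688 ] [1.84403784 2.99081606] 3744.0 [ 533.7 -178.8] 17.02063774945894
dial0 0 [ 0.226  0.612  1.724 -0.     0.806  2.207]
dial0 180 [ 0.226  0.612  1.724 -0.     0.806 -0.934]
dial1 0 [ 0.226  0.612  1.724 -0.     0.806  1.308]
dial1 180 [ 0.226  0.612  1.724 -0.     0.806 -1.833]
knob 0 [-0.331  0.618  1.899 -0.     0.624  1.694]
knob 180 [-0.331  0.618  1.899 -0.     0.624 -1.448]
shaft 0 [ 0.033  0.618  1.718 -0.     0.806  1.506]
shaft 180 [ 0.033  0.618  1.718 -0.     0.806 -1.636]<stdin>:5: RuntimeWarning: invalid value encountered in divide
```

```bash
cat >> h.py <<'E'
def q(phi):
    h=np.radians(phi+180)/2;return np.array([np.cos(h),np.sin(h),0,0])
def st():
    s=env.read_state();o=s["orientation"];print("t",round(s["time_s"],2),"pos",s["tool_pos"].round(2),"ang",round(np.degrees(2*np.arctan2(o[1],o[0]))-180,2),"F",s["force"].round(2),"w",round(s["width"],2),"q6",round(s["qpos"][5],4))
    return s
def pic(n,tag,box=None,k=6):
    im=viewer.camera(n)
    cv2.imwrite(f"pics/{tag}_full.png",im)
    if box is not None:
        im=cv2.resize(im[box[1]:box[3],box[0]:box[2]],None,fx=k,fy=k,interpolation=cv2.INTER_CUBIC)
        cv2.imwrite(f"pics/{tag}.png",im)
E
python3 - <<'E'
from h import *
set_gripper(40); st()
env.reach(np.array([601,150.5,195]),q(-23.3)); st()
env.move_l(np.array([601,150.5,151.0]),rate=80,f_stop=12); st()
set_gripper(5); st()
pic("side","d1",(150,180,270,330),4);pic("top","d1t",(122,126,234,204),6)
E
```

```text
t 0.97 pos [142.32 608.55 302.68] ang -13.17 F [ 0.48 -0.31 -1.17] w 40.27 q6 -0.019
t 3.32 pos [600.85 151.42 195.18] ang -23.23 F [ 0.51 -1.17  0.27] w 39.9 q6 -0.9378
t 4.02 pos [601.07 150.46 150.76] ang -23.31 F [-0.07  0.93 -0.85] w 39.91 q6 -0.938
t 4.57 pos [601.2  150.65 151.33] ang -23.31 F [-0.19  0.96  3.  ] w 11.96 q6 -0.9379
```

Run:
```python
from h import *
a=env.read_state()["qpos"]
j=env.ik(np.array([601,150.5,151.0]),q(28.1)); print(j.round(3),a.round(3))
env.move_joints(j); st()
set_gripper(40); st()
env.move_l(np.array([601,150.5,205]),rate=150); st()
pic("side","d2",(150,180,270,330),4);pic("top","d2t",(122,126,234,204),6)
```

```text
[ 0.226  0.613  1.724 -0.     0.804 -1.835] [ 0.226  0.613  1.724  0.     0.804 -0.938]
t 5.53 pos [601.18 151.06 151.32] ang 27.99 F [-1.01  5.43  3.56] w 11.73 q6 -1.8332
t 6.17 pos [600.98 150.44 150.92] ang 28.09 F [ 0.67  0.49 -0.01] w 40.08 q6 -1.8349
t 6.67 pos [600.87 150.5  205.04] ang 28.1 F [-0.91 -0.11 -0.55] w 39.99 q6 -1.8351
```

View pics/d2.png

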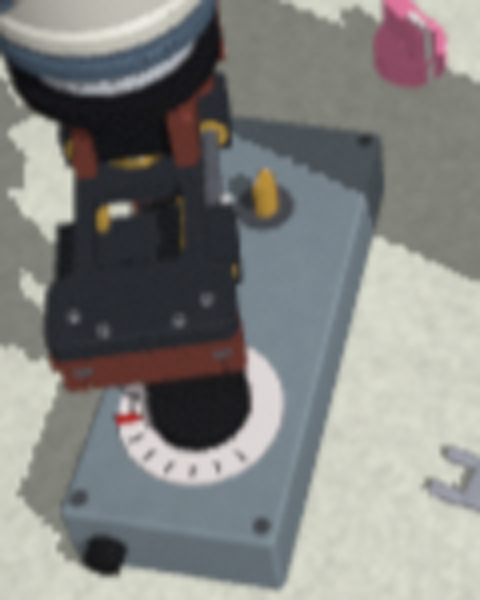

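View pics/d2t.png

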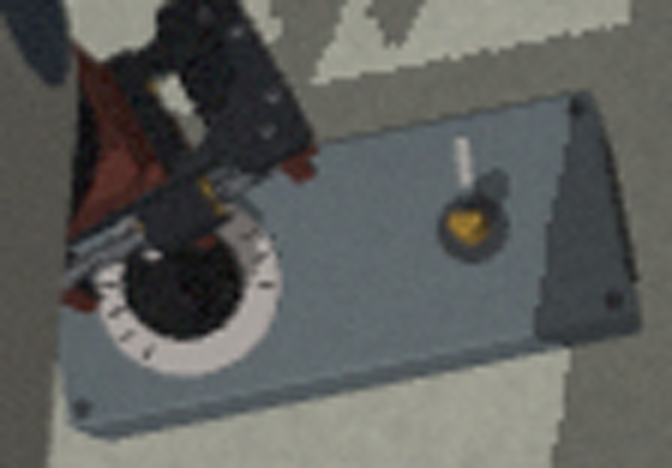

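Run:
```python
from h import *
env.reach(np.array([521,-166.5,190]),q(-26.5)); st()
pic("side","d3",(160,225,260,325),6);pic("top","d3t",(122,136,234,204),7)
pic("side","k3",(235,125,345,215),7)
```

```text
t 8.02 pos [ 521.47 -165.85  189.95] ang -26.41 F [0.41 0.07 0.3 ] w 39.79 q6 -1.4397
```

View pics/d3.png

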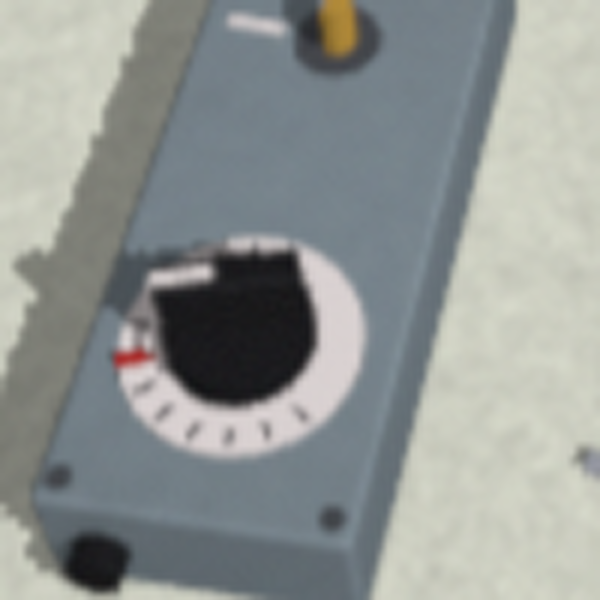

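View pics/d3t.png

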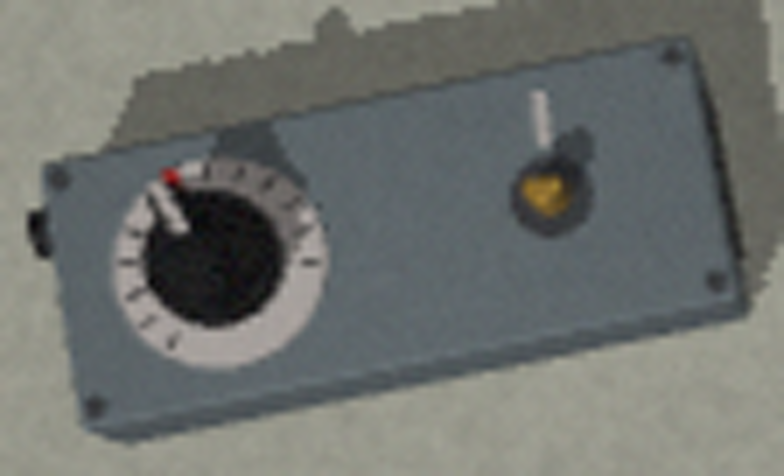

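View pics/k3.png

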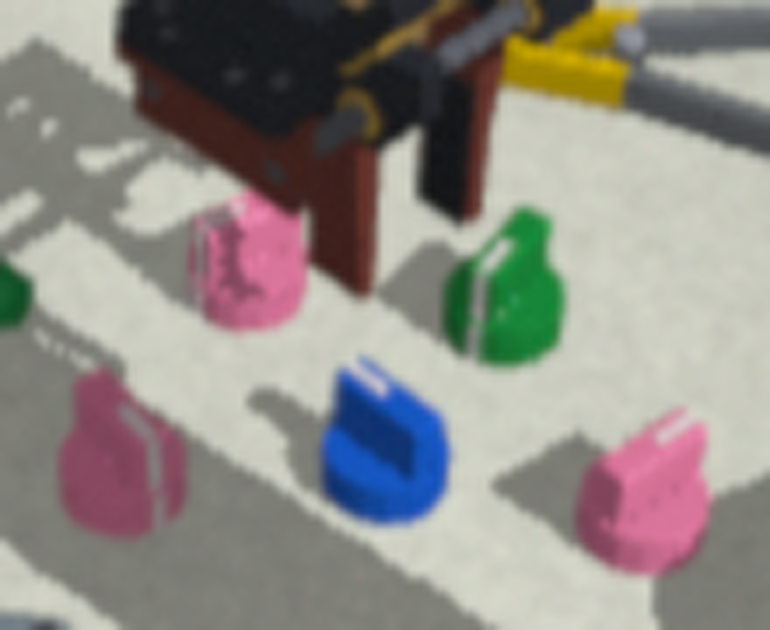

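Run:
```python
from h import *
TB=lambda c:un(c,(122,136),7); SB=lambda c:un(c,(160,225),6)
A=lambda v:np.degrees(np.arctan2(v[1],v[0])).round(1)
D=np.array([600.9,150.6])
a,b=bp("top",TB((155,185)),93),bp("top",TB((182,232)),93);print("ptr top",A(a-b),A(a-D),A(b-D),a,b)
a,b=bp("side",SB((150,279)),93),bp("side",SB((215,272)),93);print("ptr side",A(a-b),A(a-D),A(b-D),a,b)
a,b=bp("side",SB((115,358)),52),bp("side",SB((153,357)),52);print("red side",A(a-b),A(a-D),A(b-D),a,b)
c=bp("side",SB(((119+367)/2,(236+458)/2)),52);print("ring",c,A((a+b)/2-c))
T0=lambda c:un(c,(122,136),7)
a,b=bp("top",T0((168,170)),52),bp("top",T0((181,198)),52);print("red top",A(a-b),A(a-D),A(b-D))
```

```text
ptr top 29.5 29.2 27.5 [620.55015694 161.58433301] [603.91066204 152.17052467]
ptr side 26.3 24.7 14.2 [620.90299243 159.80984886] [603.72189676 151.31302659]
red side 20.8 26.3 28.6 [635.75955772 167.81523545] [624.82987578 163.66085843]
ring [600.07950366 151.39526879] 25.4
red top 24.7 28.7 30.4
```

Run:
```python
from h import *
from scipy.optimize import least_squares
A=lambda v:np.degrees(np.arctan2(v[1],v[0])).round(2)
for n,f,rb in (("top","d3t_full.png",(141,155,152,168)),("side","d3_full.png",(176,279,190,290))):
    im=cv2.imread("pics/"+f).astype(float)
    g=cv2.GaussianBlur(im,(0,0),.6).min(-1)
    # radial edge: sample along rays in world from guess centre, find strongest drop near r=38
    pts=[];c0=np.array([600.5,150.8])
    from scipy.ndimage import map_coordinates as mc
    for th in np.radians(np.arange(0,360,3)):
        if (n=="top" and not 80<np.degrees(th)<330 and not 5>np.degrees(th)) or (n=="side" and (np.degrees(th)>330 or np.degrees(th)<35)): continue
        rr=np.arange(32,44,.25);X=[pj(n,[c0[0]+r*np.cos(th),c0[1]+r*np.sin(th),52]) for r in rr];X=np.array(X)
        v=mc(g,[X[:,1],X[:,0]],order=1);d=v[8:]-v[:-8];i=d.argmin()
        if d[i]<-25: pts.append(c0+rr[i+4]*np.array([np.cos(th),np.sin(th)]))
    pts=np.array(pts);r=least_squares(lambda p:np.hypot(*(pts-p[:2]).T)-p[2],[*c0,38],loss="soft_l1")
    print(n,len(pts),r.x.round(2),np.std(r.fun).round(2),end=" ")
    for src in ("d3","0"):
        fn=f if src=="d3" else f"{n}0.png"
        im=cv2.imread("pics/"+fn).astype(float)
        p=im[rb[1]:rb[3],rb[0]:rb[2]];w=np.clip(p[...,2]-np.maximum(p[...,1],p[...,0])-12,0,None)
        ys,xs=np.mgrid[rb[1]:rb[3],rb[0]:rb[2]];m=bp(n,((w*xs).sum()/w.sum(),(w*ys).sum()/w.sum()),52)
        print(src,"red ang",A(m-r.x[:2]),np.hypot(*(m-r.x[:2])).round(1),end=" ")
    print()
```

```text
top 13 [601.   150.84  38.32] 0.26 d3 red ang 28.5 35.9 0 red ang 28.94 33.5 
side 87 [600.74 150.33  38.3 ] 1.06 d3 red ang 27.5 34.0 0 red ang 26.99 33.2
```

Run:
```python
from h import *
env.move_l(np.array([521,-166.5,100.2]),q(-26.5),rate=100,f_stop=10); st()
set_gripper(5); st()
env.move_l(np.array([521,-166.5,190]),rate=150); st()
env.reach(np.array([621.5,32.3,190]),q(5.5)); st()
env.hold(0.3);st()
pic("side","k4",(150,120,290,270),4);pic("top","k4t",(152,116,252,194),7)
```

```text
t 9.22 pos [ 521.37 -166.61  100.68] ang -26.5 F [ 0.54  0.18 -0.55] w 40.07 q6 -1.4394
t 9.74 pos [ 521.17 -166.56  100.52] ang -26.5 F [-0.05  0.62  4.33] w 14.1 q6 -1.4394
t 10.49 pos [ 520.54 -166.35  189.46] ang -26.5 F [ 0.02  0.24 -0.61] w 14.07 q6 -1.4394
t 11.38 pos [620.71  31.52 189.18] ang 5.43 F [ 0.11 -0.17 -0.69] w 13.51 q6 -1.6336
t 11.68 pos [621.33  31.08 190.1 ] ang 5.39 F [-0.   -0.22 -1.14] w 13.8 q6 -1.6339
```

View pics/k4.png

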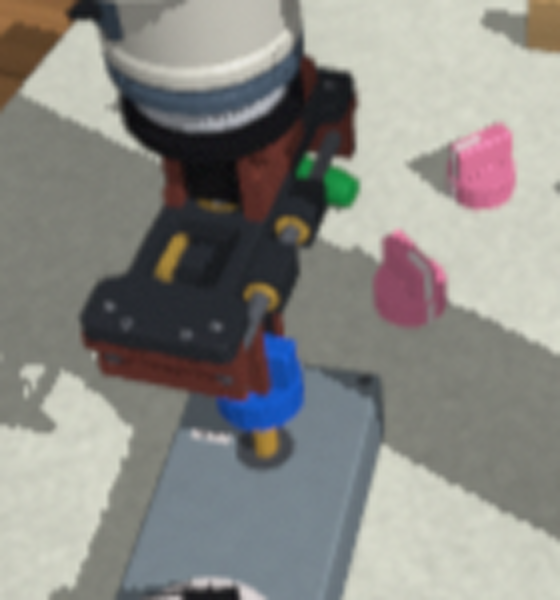

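View pics/k4t.png

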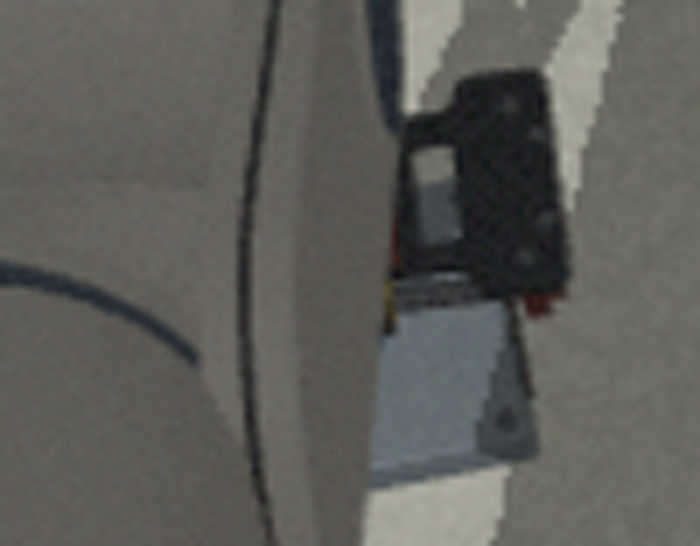

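Run:
```python
from h import *
for i in range(5): env.hold(0.04); p=env.read_state(); print(p["tool_pos"].round(2),p["qpos"].round(4))
im=cv2.imread("pics/k4_full.png");x0,y0,x1,y1,k=190,190,240,245,10
c=cv2.resize(im[y0:y1,x0:x1],None,fx=k,fy=k,interpolation=cv2.INTER_CUBIC);raw=c.copy()
def circ(x,y,z,r,col):
    pts=[]
    for t in np.linspace(0,2*np.pi,60): 
        u=pj("side",[x+r*np.cos(t),y+r*np.sin(t),z]);pts.append([(u[0]-x0+.5)*k-.5,(u[1]-y0+.5)*k-.5])
    cv2.polylines(c,[np.array(pts).round().astype(np.int32)],True,col,1)
circ(621.5,32.3,89.6,22,(0,255,255));circ(621.5,32.3,107.6,22,(0,255,255))
circ(621.5,32.3,74,7,(0,0,255));circ(621.5,32.3,51,7,(0,0,255))
cv2.imwrite("pics/ov4.png",np.vstack([c]));cv2.imwrite("pics/ov4r.png",raw)
```

```text
[621.47  31.7  190.14] [ 0.0318  0.5598  1.7051 -0.      0.8765 -1.634 ]
[621.49  31.82 190.11] [ 0.032   0.5599  1.7051 -0.      0.8765 -1.6339]
[621.48  31.99 190.08] [ 0.0323  0.5599  1.7051  0.      0.8765 -1.6339]
[621.51  32.06 190.08] [ 0.0324  0.56    1.705   0.      0.8765 -1.634 ]
[621.51  32.19 190.07] [ 0.0326  0.56    1.705   0.      0.8765 -1.634 ]
```

View pics/ov4.png

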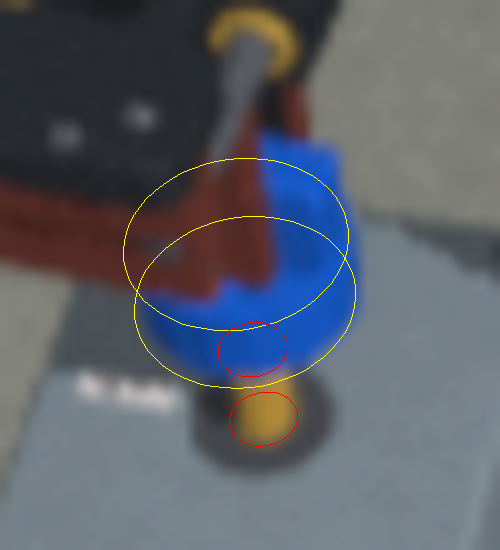

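View pics/ov4r.png

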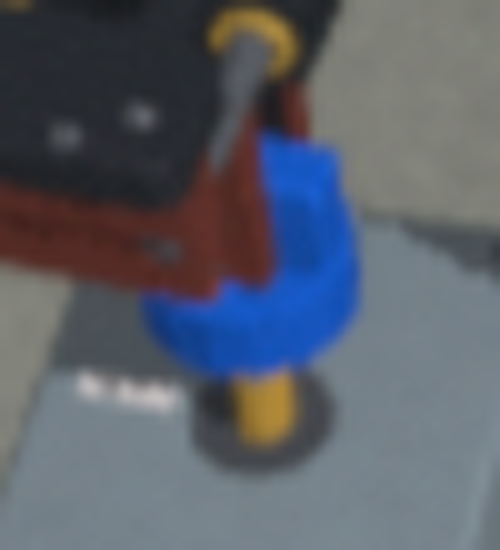

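Run:
```python
from h import *
st()
ims=[viewer.camera("side").astype(float) for _ in range(4)]
im=np.mean(ims,0);cv2.imwrite("pics/k5_full.png",im.astype(np.uint8));st()
b=im[...,0]-im[...,2]
print("blue-red rows:")
def cross(v,thr,xs):
    i=np.where(v>thr)[0];a,z=i[0],i[-1]
    L=xs[a]-(v[a]-thr)/(v[a]-v[a-1]);R=xs[z]+(v[z]-thr)/(v[z]-v[z+1]);return L,R
for r in range(219,229):
    xs=np.arange(195,236);v=b[r,195:236];
    try:print(r,np.round(cross(v,80,xs),2),v.max().round())
    except Exception as e:print(r,e)
for c in range(206,226,2):
    v=b[212:235,c]; 
    print("col",c,np.round(cross(np.r_[0,v],80,np.arange(211,235)),2))
# brass: red-blue
d=im[...,2]-im[...,0]
for r in range(228,236):
    xs=np.arange(205,228);print("brass",r,np.round(cross(d[r,205:228],40,xs),2))
for n in [(621.5,32.3)]:
    for z,R in((90,22),(108,22),(51,7),(60,7)):
        u=np.array([pj("side",[n[0]+R*np.cos(t),n[1]+R*np.sin(t),z]) for t in np.linspace(0,6.283,200)])
        print(z,R,"x",u[:,0].min().round(2),u[:,0].max().round(2),"y",u[:,1].min().round(2),u[:,1].max().round(2),"rowat",u[u[:,0].argmin(),1].round(1),u[u[:,0].argmax(),1].round(1))
```

```text
t 11.99 pos [621.51  32.19 190.07] ang 5.49 F [ 0.15  0.36 -0.34] w 13.94 q6 -1.634
t 12.19 pos [621.49  32.37 189.98] ang 5.51 F [-0.35 -0.3  -0.5 ] w 13.68 q6 -1.634
blue-red rows:
219 [211.59 225.22] 178.0
220 [210.59 224.94] 180.0
221 [204.35 224.78] 178.0
222 [204.55 224.33] 170.0
223 [204.85 223.64] 167.0
224 [205.62 222.73] 165.0
225 [206.43 221.65] 163.0
226 [207.58 220.34] 152.0
227 [209.61 215.73] 121.0
228 index 0 is out of bounds for axis 0 with size 0
col 206 [220.3  224.41]
col 208 [220.44 226.26]
col 210 [220.48 227.2 ]
col 212 [218.65 227.67]
col 214 [218.77 227.18]
col 216 [218.69 226.91]
col 218 [211.59 226.44]
col 220 [211.57 226.21]
col 222 [211.51 224.66]
col 224 [211.67 222.42]
brass 228 [216.03 218.81]
brass 229 [213.19 219.11]
brass 230 [213.14 219.27]
brass 231 [213.21 219.22]
brass 232 [213.38 218.87]
brass 233 [213.69 218.21]Traceback (most recent call last):
  File "<stdin>", line 20, in <module>
  File "<stdin>", line 8, in cross
IndexError: index 0 is out of bounds for axis 0 with size 0
```

```bash
cat > fit.py <<'E'
from h import *
from scipy.optimize import least_squares
im=cv2.imread("pics/k5_full.png").astype(float)
L=[(204.55,222),(204.85,223),(205.62,224),(206.43,225),(207.58,226),(224.33,222),(223.64,223),(222.73,224),(221.65,225),(220.34,226),(208,226.26),(210,227.2),(212,227.67),(220,226.21),(222,224.66),(218,226.44)]
L=np.array(L)
def D(x,y,z,R,flat=None,ang=5.5,):
    t=np.linspace(0,2*np.pi,180,endpoint=False);X=R*np.cos(t);Y=R*np.sin(t)
    if flat: X=np.minimum(X,flat)
    a=np.radians(ang);return np.array([pj("side",[x+c*np.cos(a)-s*np.sin(a),y+c*np.sin(a)+s*np.cos(a),z]) for c,s in zip(X,Y)])
def sd(hull,p): return cv2.pointPolygonTest(hull,(float(p[0]),float(p[1])),True)
def res(v,z0):
    pts=np.vstack([D(v[0],v[1],z0,22),D(v[0],v[1],z0+18,22)]).astype(np.float32)
    h=cv2.convexHull(pts);return np.array([sd(h,p) for p in L])
for z0 in (88.5,89.5,90.5):
    r=least_squares(res,[621,32],args=(z0,),diff_step=1e-4);print("knob",z0,r.x.round(2),np.sqrt(np.mean(r.fun**2)).round(2))
B=np.array([(213.17,229.),(213.14,230),(213.2,231),(219.11,229),(219.27,230),(219.22,231),(218.87,232),(218.21,233),(213.38,232),(213.69,233)])
def rb(v):
    pts=np.vstack([D(v[0],v[1],v0,7,2.5) for v0 in (zb,74)]).astype(np.float32);h=cv2.convexHull(pts);return np.array([sd(h,p) for p in B])
for zb in (50,52):
    r=least_squares(rb,[621,32],diff_step=1e-4);print("shaft",zb,r.x.round(2),np.sqrt(np.mean(r.fun**2)).round(2),r.fun.round(2))
d=im[...,2]-im[...,0];print(d[229:238,211:222].round())
E
python3 fit.py
```

```text
knob 88.5 [621.52  29.03] 0.22
knob 89.5 [621.1   29.69] 0.22
knob 90.5 [620.69  30.36] 0.23
shaft 50 [622.19  30.92] 0.1 [ 0.16 -0.03 -0.14 -0.09 -0.1   0.05  0.09 -0.07 -0.12  0.03]
shaft 52 [621.4   32.22] 0.09 [ 0.16 -0.03 -0.13 -0.07 -0.09  0.06  0.09 -0.08 -0.11  0.03]
[[-13.  -8.  32.  75.  94. 105. 112. 108.  45.   1.  -8.]
 [ -6.  -1.  33.  84. 105. 113. 118. 111.  53.   4.  -8.]
 [ -6.  -3.  29.  82. 103. 111. 117. 110.  51.   3.  -8.]
 [ -7.  -5.  19.  76.  99. 109. 111.  93.  32.  -2.  -8.]
 [ -8.  -7.   5.  55.  78.  89.  79.  49.   8.  -6.  -8.]
 [ -7.  -8.  -4.  19.  30.  39.  28.   5.  -6.  -8. -10.]
 [-10.  -7.  -7.  -5.  -3.  -3.  -4.  -7.  -8. -11. -15.]
 [-14. -11.  -9.  -8.  -8.  -7.  -9. -10. -13. -17. -19.]
 [-17. -16. -16. -15. -13. -13. -16. -17. -19. -19. -21.]]
```

Run:
```python
from h import *
env.move_l(np.array([622.6,32.3,180]),q(5.5),rate=60); env.hold(0.5); st()
print(env.move_l(np.array([622.6,32.3,159]),rate=15,f_stop=5)); st(); env.hold(.2); st()
pic("side","k6",(185,175,245,245),8)
```

```text
t 13.01 pos [622.65  32.29 180.15] ang 5.5 F [-0.32 -0.14 -0.17] w 13.97 q6 -1.634
False
t 14.56 pos [622.56  32.29 159.19] ang 5.5 F [-2.24  0.11  2.89] w 13.58 q6 -1.634
t 14.76 pos [622.58  32.29 159.07] ang 5.5 F [-1.6   0.09  2.85] w 13.59 q6 -1.634
```

View pics/k6.png

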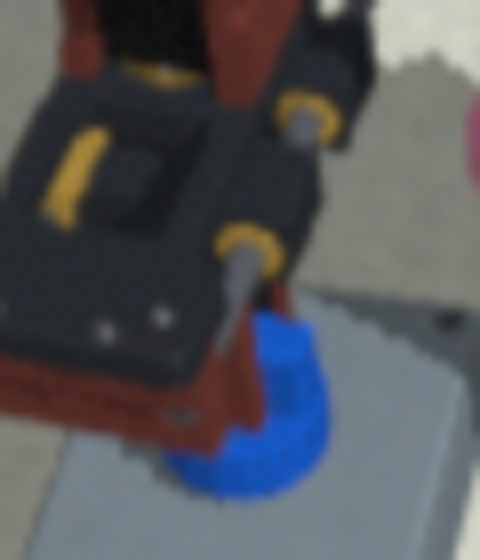

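Run:
```python
from h import *
env.move_l(np.array([622.0,32.3,159]),rate=10); env.hold(.2);st()
for z in (158,157,156,155):
    r=env.move_l(np.array([622.0,32.3,z]),rate=10,f_stop=12); env.hold(.15);st()
pic("side","k7",(185,175,245,245),8)
```

```text
t 15.26 pos [622.42  32.29 159.21] ang 5.5 F [ 0.37 -0.14  3.61] w 13.99 q6 -1.634
t 15.66 pos [622.38  32.29 158.21] ang 5.5 F [2.   0.11 4.3 ] w 13.76 q6 -1.634
t 16.06 pos [622.35  32.33 157.18] ang 5.5 F [ 4.16 -0.43  4.28] w 14.26 q6 -1.634
t 16.46 pos [622.32  32.29 156.21] ang 5.5 F [ 4.06 -0.46  5.2 ] w 13.83 q6 -1.634
t 16.86 pos [622.29  32.32 155.28] ang 5.5 F [3.34 0.22 5.37] w 13.6 q6 -1.634
```

View pics/k7.png

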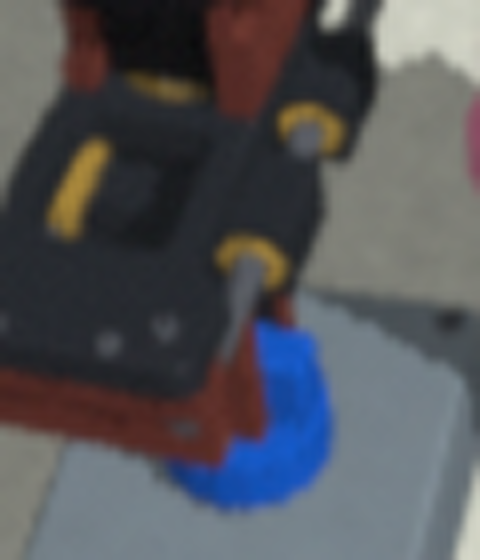

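Run:
```python
from h import *
def F(z):
    f=[];p=[]
    for _ in range(6): env.hold(.02); s=env.read_state(); f.append(s["force"]);p.append(s["tool_pos"])
    print(z,np.mean(p,0).round(2),np.mean(f,0).round(2),round(s["width"],2),round(s["time_s"],2));return np.mean(f,0)
env.move_l(np.array([622.4,32.3,155]),rate=10);F(155)
for z in np.arange(154.5,149.9,-.5):
    env.move_l(np.array([622.4,32.3,z]),rate=10); f=F(z)
    if f[2]>10.5: break
```

```text
155 [622.39  32.3  155.16] [ 2.17 -0.4   5.75] 13.86 17.26
154.5 [622.4   32.3  154.69] [2.37 0.11 5.98] 13.88 17.61
154.0 [622.4   32.3  154.22] [ 1.79 -0.25  6.43] 13.86 17.96
153.5 [622.4   32.3  153.76] [ 1.77 -0.5   6.84] 14.13 18.31
153.0 [622.41  32.3  153.32] [ 1.41 -0.36  7.17] 13.73 18.66
152.5 [622.41  32.31 152.84] [ 1.44 -0.42  7.57] 13.78 19.01
152.0 [622.42  32.31 152.43] [ 1.49 -0.23  8.42] 13.56 19.36
151.5 [622.46  32.31 152.36] [ 0.4  -0.19 12.31] 13.76 19.71
```

Run:
```python
from h import *
env.move_l(np.array([622.4,32.3,154.1]),rate=10);env.hold(.4)
for _ in range(4): env.hold(.05); st()
pic("side","k8",(160,175,260,325),4);pic("top","k8t",(112,116,262,214),5)
```

```text
t 20.57 pos [622.38  32.32 154.32] ang 5.5 F [1.83 0.26 7.41] w 13.89 q6 -1.634
t 20.62 pos [622.4   32.32 154.33] ang 5.5 F [ 1.95 -0.21  6.05] w 13.77 q6 -1.634
t 20.67 pos [622.41  32.3  154.34] ang 5.5 F [ 1.62 -0.9   5.95] w 13.82 q6 -1.634
t 20.72 pos [622.41  32.29 154.34] ang 5.5 F [2.71 0.46 6.65] w 13.77 q6 -1.6341
```

View pics/k8.png

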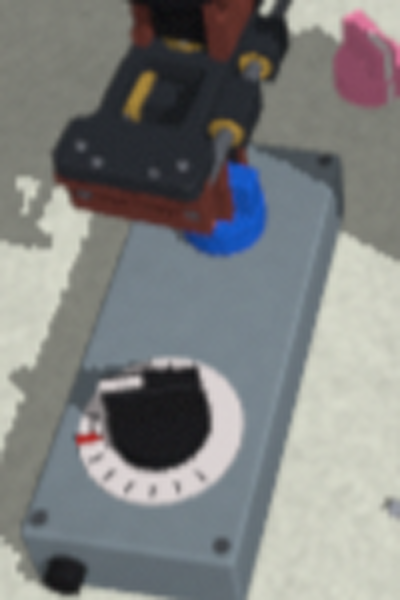

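View pics/k8t_full.png

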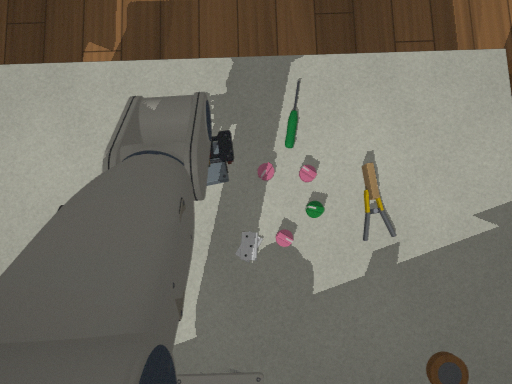

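Run:
```python
from h import *
workorder.sign_off()
```

```text
the job is handed in; nothing more can be done
```

I set the dial to the red mark, then fitted the blue knob on the D-shaft and pressed it in. I handed the job in at about 21 s with the gripper still holding the knob down.

- **Dial:** I turned it from about -23° to 28.0° in world angle. The red mark measured 28.5–28.9° in the top camera and 27.0–27.5° in the side camera, so about 28° on average. After release, the pointer read about 28–29° in the top view. The side view was looser, at about 25–26°, and one reading of 14° taken too near the dial's axis was discarded. I judged the dial right from the top view and the gripper angle.
- **Knob:** I turned it to the flat direction at 5.5°. It went 14 mm onto the shaft with less than 3 N.
- **Shaft travel:** I pressed briefly to the hard stop, which showed as a clear force rise at TCP z = 152.4 mm and 8.4 N. That matches a fully home knob. I then backed off to z = 154.34 mm, about 6.1 mm of travel. The force there read 6–7.4 N, against about 7.2 N expected from the spring.
- **Sideways load:** About 2 N remains along x from slight misalignment.
- **Camera disagreement:** The side camera put the held knob about 2 mm off in y and z. The insertion and the hard-stop height did not bear that out.
- **Bystanders:** In the last pictures the hex driver, clamp, hinge plates and look-alike knobs were where they started. The arm hid the spanner in the last top view and it was not fully in the side crop. I did not work near it.

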